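# Lock the plug-tray hold-down bar with a hairpin clip

## Task

Swing the steel hold-down bar fully down over the seedling tray, so that its forked end drops over the headed pin. Then pick up the hairpin spring clip by its black grip and push it sideways onto the pin's shank, between bar and pin head, until it snaps past the bulges and you feel the shank bear against the back of the clip under a firm push of about 15 N; do not force it (never more than 25 N against the back), let go of it there, and leave the other things on the table alone.

Things in the scene. Friction and masses are not known exactly. Their poses are not given: they have to be found in the camera images.
- jig: Plywood board 200x330x14 mm, fixed at a varying place and yaw, with a black plug tray (165x185 mm, top at 44 mm) in its middle, a hinge block at its +y end and a post with the headed pin at its -y end. Origin: centre of the underside; z up; y runs along the lowered bar from pin to hinge. Low seedlings (look only) stand beside the bar.
- bar (a joint): Hinge of the steel hold-down bar, rad: 0 = level, fully down on its stop; positive = free end raised (starts 0.3 to 0.6); stiff, stays where left; 1 to 4 N near the fork moves it. Axis along the jig's x, 125 mm from the jig's origin to +y, 56 mm above the table. Bar 44 mm wide, 8 mm thick; lowered, its top face is 64 mm above the table.
- bar_press (a point): Point on the bar's top face, on its centre line, 185 mm from the hinge axis: push down here with closed fingers. Axes turn with the bar. Beyond it the bar widens to a fork plate (104 mm along x) ending 274 mm from the hinge axis, with a 26 mm slot, open at the free end, that drops over the pin.
- pin: Fixed upright steel pin on the jig, 245 mm from the hinge axis: shank diameter 12 mm, round head diameter 20 mm, 6 mm thick. Origin: on its axis at the level of the lowered bar's top face; z up, x and y as the jig. The head's underside is 14 mm above the origin: the clip slides into that gap, lying flat, best from the jig's -x side towards +x.
- clip: Hairpin clip, about 70 g, flat on the table, yaw within 0.7 rad of world x: two sprung legs of 5 mm wire (0.5 to 5.5 mm above its underside). Origin: centre of its seat, at the underside; x points out of the open mouth, z up. Home: origin on the pin's axis (within 3 mm), clip on the bar or up to 11 mm above it. The back of the seat is at x = -6.8 mm.
- clip_back: The steel block between the legs that forms the back of the clip's seat, 9 mm wide, 6 mm tall, rigid with the clip. Origin: middle of the front face that meets the shank, 6.8 mm behind the clip's origin, 3 mm above the underside; axes as the clip.
- clip_grip (a point): Middle of the clip's upright black grip block, 36 mm behind the clip's origin (x = -36 mm), 24 mm above its underside. Block: 20 mm along x, 10 mm along y, from the underside up to 40 mm. Grip it across y, fingertips at least 8 mm above the underside to clear the wire.
- clip_throat (a point): Midway between the legs' inward bulges, 9 mm ahead of the clip's origin, 3 mm above its underside. Gap there 7.5 mm; ahead of it the mouth flares to 21 mm inside at the tips (25 mm from the origin). The 12 mm shank springs it apart at about 3 to 12 N of push; past it the force drops, then rises stiffly at the seat's back: press on to about 15 N (13 to 19) there for half a second. Poses are too coarse: push slowly, by feel.
- plug_pot: Bystander, loose: a black plant pot 52 mm wide, 45 mm tall, filled, no plant; origin at its underside. Leave it where it is (30 mm at most).
- collar: Bystander, loose: a dark steel ring 44 mm wide, 16 mm tall; origin at its underside. Leave it where it is (30 mm at most).
- clay_pot: Bystander, loose: a terracotta pot 97 mm wide, 85 mm tall, with a seedling; origin at its underside. Leave it where it is (30 mm at most).
- mug: Bystander, loose: a white mug 76 mm wide, 85 mm tall; origin at its underside. Leave it where it is (30 mm at most).
- jar: Bystander, loose: a white screw-top jar 60 mm wide, 70 mm tall; origin at its underside. Leave it where it is (30 mm at most).
- dibber: Bystander, loose: a screwdriver-shaped dibber with a wooden handle lying flat; origin at its underside. Leave it where it is (30 mm at most).
- wrench: Bystander, loose: a 140 mm steel wrench lying flat; origin at its underside. Leave it where it is (30 mm at most).
Mind the look-alikes: they are no part of the job. There is more than one size of the clip; the job needs the smallest.

How it is judged:
By the outcome, as a careful person would: the job done as asked, in the order asked, and still so for the second after the job is handed in, with the robot touching nothing.
It also fails if it takes over 66 s, if anything falls off the work surface, if the arm or the gripper's body presses on something with over 40 N, if the wrist force passes 120 N, or if a joint passes its speed limit or range.

## Robot

A 7-joint arm with a two-finger parallel gripper is mounted at the origin on the work surface. World frame = base frame: x ahead of the robot, y to its left, z up, the work surface at z = 0. Lengths are in m, angles in rad, forces in N, time in s.
With the tool pointing down it reaches from about 0.4 to 0.85 m from the base axis. Payload 4.4 kg.
Tool frame: the origin (TCP) lies on the front face of the gripper's body, between the roots of the fingers; the fingertips stand 97 mm ahead of it and the grasp point (between the pads) lies 78 mm ahead of it; z points along the fingers, y is the line along which they close (so a half turn about z gives the same grasp; the last joint's range is limited). The gripper opens to 94 mm and grips with 3 to 60 N. Pads are 16 mm wide; open, the fingers measure 119 mm over their backs; the gripper's body (75 mm by 177 mm) begins 78 mm behind the grasp point.
Start: joints at [1.198, 0.628, 0.038, 1.517, -0.027, 0.996, -0.02], TCP at [0.196, -0.62, 0.303] pointing down, gripper open.
Joint ranges: [-3.06, 3.06], [-0.37, 2.12], [-1.25, 1.32], [0.18, 2.47], [-1.1, 4.24], [0.23, 1.98], [-2.94, 2.94]. Speed limits (rad/s): [2.57, 2.57, 3.14, 3.14, 3.14, 3.14, 3.14].

## Interface

Orientations are given as a rotation vector (axis times angle).
In Python, from station import * gives the robot as it stands. The module is installed in compiled form; this text tells all that it offers.
- The arm moves only by the shell command python3 -m handwheel 'ROWS'. ROWS is JSON, a list of rows, each a list of 7 numbers: the shift along the tool's x, y, z as a fraction of full scale, then the turn, a rotation vector about the tool's x, y, z as a fraction of full scale, then the opening, from -1 (shut) to 1 (fully open), so that 0 is half open. A call has 1 to 12 rows; each row is the pose to reach, as a shift and turn from the pose commanded when the call began, along the tool's axes at that moment, turning the shorter way round; what a row does not reach only later rows make up. Full scale, the value 1, is 10 cm for a shift and 180 degrees for a turn. A row lasts 1/8 s, in which the tool goes at most 62.5 mm and 10.7 degrees, less where a joint would pass 70% of its speed; a pose out of reach is approached as far as the arm can. A call with a number of a shift or a turn outside -1 to 1 is refused whole. A call with a gripper value outside its range is refused whole. The fingers move at their own pace and stop on an object; the grip force is fixed at half the most. Time passes only in rows, so rows that repeat a pose let the fingers close. It gives the time, the measured TCP pose, the force, the opening and the grip force at its end, in the units of the state.
- sense(): the state, without advancing time (a new reading comes with each control period).
- camera(name): name is "scene" or "side" or "wrist"; returns (picture, depth): 420x560x3 uint8, red, green, blue; 420x560 float32, m along the optical axis (not along the pixel's ray), 0 where there is no reading.
- camera_model(name): a dict with "fovy" (degrees; the focal length in pixels is half the picture's height over the tangent of half this angle, whatever the lens; pixels are square), "cx", "cy" (the principal point, pixels), "dist" ([k1, k2, p1, p2, k3] as OpenCV has them; the pictures are not rectified), "R" (3x3) and "t" (3): a world point X has camera coordinates R X + t. Camera axes: x right, y down, z forward; pixel columns grow to the right and rows downward; lengths in m; the calibration is good to about 2 mm. A picture is of the moment at which its call begins: read the wrist's pose just before it. camera_model takes no time and is no camera call; for the wrist camera it gives the pose at the moment of the call.
- hand_in(): hands the job in; it is judged then, once.
Trained networks look in the newest picture that a camera, given by its name, has taken for a name from the list of things; names that differ only in an ending like _2 or _b are one class to them, and where a whole thing is asked for, a point or a joint stands for the part that bears it (a point fixed in the world has none). Each returns a list of dicts, best first, with "confidence" (0 to 1); they miss things now and then, are a little off and sometimes report something else, mostly with a low value. They report only what shows in the picture. A call takes as long as a camera call. They do not tell look-alikes from the thing itself.
- regions_of(query, camera): "mask" (420x560 bool, what is visible of it) and "at" ([column, row] in pixels, amid what is visible of it).
The state is a dict: "time_s": time; "joint_positions": joint angles; "joint_vel": joint speeds; "joint_torque": joint torques, N m; "eef_pos": TCP position; "ee_rot": TCP orientation; "wrist_force": force on the tool from outside, world axes, zero at the start; "wrist_torque": the same for the moment, N m; "width": finger opening in m; "gripper_force": force on a finger pad.
Only numpy, scipy, OpenCV 4.12 (cv2) and the standard library are available. Lean on these libraries where they do the work, as an engineer would, in place of code of your own. Each camera call takes 0.05 s, during which the arm holds its last target. There are 200 camera calls.

## Working session

There is one attempt and no reset: what is moved stays moved. The work goes in short steps, Python scripts to look and compute and a shell command to move; the robot and the scene stay as the last step left them, time stands still between calls to the robot, and variables do not carry over. Pictures are saved under pics/ and viewed, at most 12 in all, crops included, and the job is handed in when it is done.

```bash
mkdir -p pics; cat > h.py <<'E'
from station import *
import numpy as np, cv2
from scipy.spatial.transform import Rotation as Ro
def K(m):
    f=210/np.tan(np.radians(m['fovy'])/2)
    return np.array([[f,0,m['cx']],[0,f,m['cy']],[0,0,1.]])
def world(m,px,d):
    "pixels Nx2 (col,row), depth N -> world"
    px=np.asarray(px,float).reshape(-1,1,2); d=np.asarray(d,float).reshape(-1,1)
    n=cv2.undistortPoints(px,K(m),np.array(m['dist'],float)).reshape(-1,2)
    c=np.hstack([n*d,d]); return (c-np.array(m['t']))@np.array(m['R'])
def ray_z(m,px,z):
    a=world(m,px,np.full(len(np.atleast_2d(px)),.2)); b=world(m,px,np.full(len(np.atleast_2d(px)),1.))
    s=(z-a[:,2])/(b[:,2]-a[:,2]); return a+s[:,None]*(b-a)
def proj(m,X):
    p,_=cv2.projectPoints(np.atleast_2d(np.asarray(X,float)),cv2.Rodrigues(np.array(m['R'],float))[0],np.array(m['t'],float),K(m),np.array(m['dist'],float)); return p.reshape(-1,2)
def mpts(m,mask,depth):
    r,c=np.nonzero(mask&(depth>0)); return world(m,np.c_[c,r],depth[r,c])
def save(n,img,s=1):
    cv2.imwrite('pics/'+n,cv2.resize(img[...,::-1],None,fx=s,fy=s,interpolation=cv2.INTER_CUBIC))
E
python3 - <<'E'
from h import *
a={}
for n in ['scene','side']:
    p,d=camera(n); m=camera_model(n); a[n]=p
    print(n,m['fovy'],m['t'],(-np.array(m['R']).T@m['t']))
    for q in ['clip','clip_grip','bar','pin','jig']:
        for r in regions_of(q,n):
            w=mpts(m,r['mask'],d)
            print(q,round(r['confidence'],2),np.round(r['at']),r['mask'].sum(),np.round(np.median(w,0),3) if len(w) else '', np.round(w.min(0),3) if len(w) else'',np.round(w.max(0),3)if len(w) else'')
save('scene.png',a['scene'],1.4); save('side.png',a['side'],1.4)
s=sense();print(s['time_s'],s['eef_pos'],s['ee_rot'],s['wrist_force'],s['width'])
E
```

```text
scene 51.51848528802073 [-0.30242891 -0.23256273  1.43756702] [ 1.11121666 -0.50852964  0.84778697]
clip 0.96 [316. 287.] 411 [ 0.693 -0.078  0.008] [ 0.66  -0.137 -0.003] [ 0.754 -0.044  0.059]
clip 0.87 [220. 340.] 595 [ 0.692 -0.332  0.008] [ 0.65  -0.365 -0.005] [ 0.701 -0.258  0.056]
clip 0.45 [264. 283.] 182 [ 0.61  -0.162  0.007] [ 0.583 -0.2   -0.001] [ 0.652 -0.145  0.043]
clip_grip 0.96 [219. 343.] 529 [ 0.692 -0.333  0.009] [ 0.664 -0.364 -0.002] [ 0.701 -0.257  0.056]
clip_grip 0.92 [314. 286.] 397 [ 0.692 -0.078  0.008] [ 0.662 -0.136 -0.003] [ 0.755 -0.048  0.06 ]
clip_grip 0.79 [265. 279.] 165 [ 0.61  -0.161  0.007] [ 0.583 -0.177 -0.003] [ 0.632 -0.145  0.043]
bar 0.6 [358. 188.] 1519 [0.609 0.139 0.119] [0.433 0.048 0.001] [0.654 0.346 0.149]
pin 0.49 [331. 210.] 59 [0.585 0.068 0.081] [0.575 0.062 0.058] [0.592 0.079 0.087]
jig 0.59 [360. 215.] 7409 [0.626 0.134 0.043] [ 0.41   0.01  -0.004] [0.777 0.4   0.163]
side 43.79276723925848 [0.38605949 0.31695056 1.41090011] [-0.14825672  0.74547223  1.28935248]
clip 0.57 [301. 194.] 61 [ 0.6   -0.153  0.016] [ 0.59  -0.18
[... 234 characters left out ...]
.63 [312. 155.] 151 [ 0.683 -0.331  0.013] [ 0.667 -0.361 -0.004] [ 0.699 -0.294  0.06 ]
clip_grip 0.61 [262. 196.] 110 [ 0.675 -0.057  0.013] [ 0.664 -0.107 -0.005] [ 0.723 -0.044  0.057]
bar 0.58 [226. 227.] 1780 [0.606 0.154 0.114] [ 0.528 -0.016 -0.005] [0.732 0.323 0.149]
jig 0.62 [223. 255.] 6699 [0.578 0.209 0.042] [ 0.476 -0.007 -0.009] [0.743 0.373 0.149]
jig 0.28 [296. 193.] 67 [ 0.601 -0.152  0.012] [ 0.59  -0.18  -0.008] [ 0.635 -0.142  0.04 ]
jig 0.24 [338. 174.] 245 [ 0.548 -0.301  0.04 ] [ 0.525 -0.374 -0.008] [ 0.606 -0.281  0.051]
0.6 [ 0.19633472 -0.61965647  0.30270582] [3.10464255e+00 4.80002023e-01 4.02502955e-05] [ 1.03227868  0.16281868 -0.02853239] 0.09387459829011319
```

View pics/scene.png

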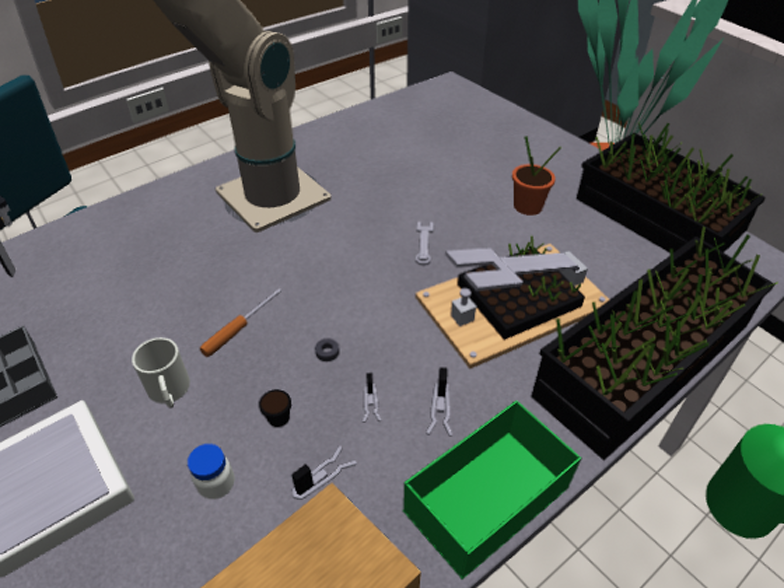

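View pics/side.png

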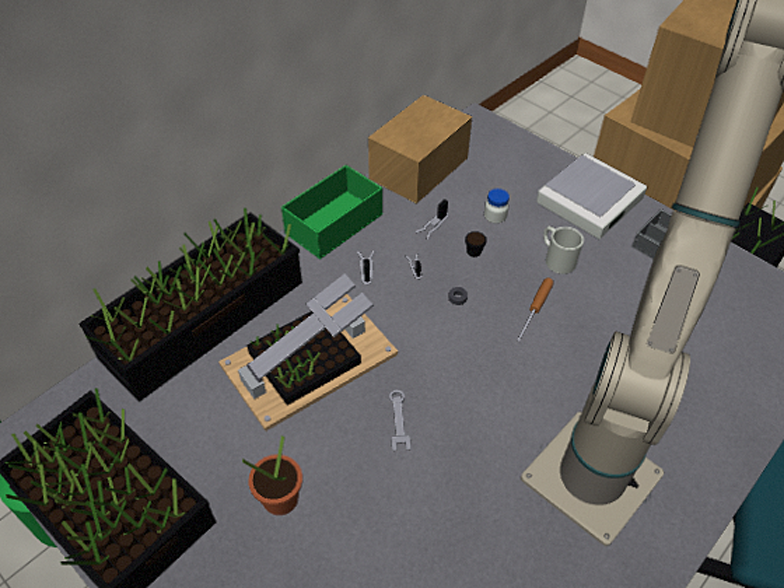

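The scene view holds three look-alike clips. The small one is at pixel (264,283), with its grip about 40 mm high. The medium one is at (315,287) and the large one at (225,343), both with grips about 57 mm high. I choose (264,283). The pin is at about (331,210), the raised bar at (360,190) and the jig below them.

```bash
python3 - <<'E'
from h import *
for n in ['scene','side']:
    p,d=camera(n); m=camera_model(n)
    r,c=np.nonzero(d>0); W=world(m,np.c_[c,r],d[r,c]); I=p[r,c].astype(int)
    # board: wood at z~14mm in area
    k=(abs(W[:,2]-.014)<.007)&(W[:,0]>.35)&(W[:,0]<.85)&(W[:,1]>-.05)&(W[:,1]<.45)&(I[:,0]-I[:,2]>40)
    P=ray_z(m,np.c_[c,r][k],.014)[:,:2]
    rect=cv2.minAreaRect((P*1000).astype(np.float32)); print(n,'board',k.sum(),rect)
    # grip: dark pixels
    for q in [(.61,-.16)]:
        k=(np.hypot(W[:,0]-q[0],W[:,1]-q[1])<.07)&(W[:,2]>.015)&(W[:,2]<.05)
        print('grip',k.sum(),np.round(np.median(W[k],0),4),np.round(W[k].min(0),3),np.round(W[k].max(0),3))
        b=(np.hypot(W[:,0]-q[0],W[:,1]-q[1])<.1)&(W[:,2]<.02)&(I.mean(1)>150)
        P=ray_z(m,np.c_[c,r][b],.003); print('wire',b.sum(),np.round(np.median(P,0),4),np.round(P.min(0),3),np.round(P.max(0),3))
    if n=='scene':
        save('crop.png',p[235:330,220:350],6)
        k=(W[:,0]>.35)&(W[:,0]<.85)&(W[:,1]>-.02)&(W[:,1]<.45)&(W[:,2]>.075)&(W[:,2]<.2)&(I.max(1)-I.min(1)<30)&(I.mean(1)>110)
        B=W[k]; print('bar pts',len(B),np.round(B.min(0),3),np.round(B.max(0),3))
        A=np.c_[B[:,:2],np.ones(len(B))]
        for _ in range(5):
            x=np.linalg.lstsq(A,B[:,2],rcond=None)[0]; e=abs(A@x-B[:,2]); A,B=A[e<.006],B[e<.006]
        print('plane',x,len(B),'tilt',np.arctan(np.hypot(*x[:2])),'dir',np.arctan2(x[1],x[0]))
E
```

```text
scene board 2294 ((550.7718505859375, 220.77969360351562), (372.3060607910156, 320.2743225097656), 78.8857650756836)
grip 59 [ 0.6072 -0.1577  0.0383] [ 0.591 -0.164  0.016] [ 0.613 -0.147  0.044]
wire 78 [ 0.6196 -0.1696  0.003 ] [ 0.598 -0.198  0.003] [ 0.657 -0.146  0.003]
bar pts 1110 [0.529 0.054 0.075] [0.771 0.3   0.147]
plane [-0.05504511 -0.30506915  0.19544256] 1077 tilt 0.30060147440935797 dir -1.7493104644264865
side board 1899 ((519.346435546875, 231.09231567382812), (373.235595703125, 378.9851989746094), 78.89717864990234)
grip 35 [ 0.5986 -0.1524  0.0307] [ 0.591 -0.165  0.015] [ 0.612 -0.146  0.042]
wire 23 [ 0.632  -0.1641  0.003 ] [ 0.59  -0.198  0.003] [ 0.658 -0.143  0.003]
```

View pics/crop.png

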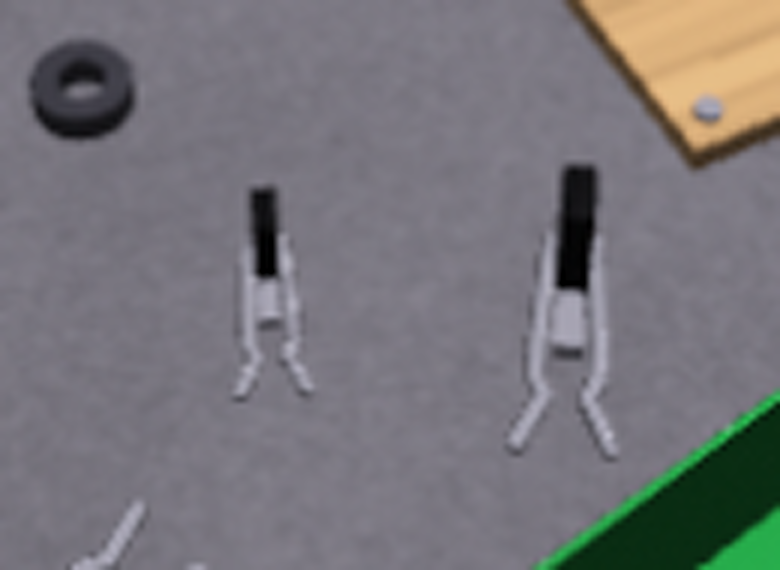

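The crop shows the small clip with its grip at crop (264,230) and its mouth towards crop (272,395). The next larger one is at (575,300), so the choice holds.

```bash
cat >> h.py <<'E'
def togo(target, yaw=None):
    "shift (full-scale units) and turn from the measured pose to a TCP target, tool down with tool x at yaw"
    s=sense(); R=Ro.from_rotvec(s['ee_rot']); d=R.inv().apply(np.array(target)-s['eef_pos'])
    out=[np.round(d*10,3)]
    if yaw is not None:
        c,sn=np.cos(yaw),np.sin(yaw); T=Ro.from_matrix(np.array([[c,sn,0],[sn,-c,0],[0,0,-1.]]))
        out.append(np.round((R.inv()*T).as_rotvec()/np.pi,4))
    return out
E
python3 - <<'E'
from h import *
m=camera_model('scene')
t=ray_z(m,[[260,300.8],[271.2,300]],.003); print('tips',t,t.mean(0))
f=ray_z(m,[[220+265/6,235+277/6]],.006);print('grip front base',f)
f=ray_z(m,[[220+263/6,235+190/6]],.040);print('grip top back',f)
for px in ([331,207],[332,208]): print('pin head',ray_z(m,[px],.084))
w=camera_model('wrist'); s=sense(); R=Ro.from_rotvec(s['ee_rot'])
R_=np.array(w['R']); C=-R_.T@w['t']; print('wristcam in tool',R.inv().apply(C-s['eef_pos']),'axis',R.inv().apply(R_[2]),w['fovy'])
print(togo([.55,-.16,.303],-.5))
E
```

```text
tips [[ 0.64566685 -0.20066113  0.003     ]
 [ 0.65971719 -0.17918441  0.003     ]] [ 0.65269202 -0.18992277  0.003     ]
grip front base [[ 0.60915598 -0.16148201  0.006     ]]
grip top back [[ 0.59571504 -0.15136088  0.04      ]]
pin head [[0.57670047 0.0743646  0.084     ]]
pin head [[0.58089164 0.07390188 0.084     ]]
wristcam in tool [ 7.79709451e-02  6.68445730e-05 -8.19327338e-02] axis [-2.68544184e-01 -1.25188094e-04  9.63267359e-01] 66.76712322704846
[array([ 4.760e+00, -3.314e+00, -3.000e-03]), array([ 0.    , -0.    ,  0.2568])]
```

```bash
python3 -m handwheel '[[0.95,-0.66,0,0,0,0,1],[0.95,-0.66,0,0,0,0,1]]'; python3 -m handwheel '[[0.95,-0.66,0,0,0,0,1],[0.95,-0.66,0,0,0,0,1]]'; python3 -m handwheel '[[0.95,-0.66,0,0,0,0,0.5],[0.95,-0.66,0,0,0,0,0]]'; python3 -c "
from h import *
print(togo([.55,-.16,.303],-.5))"
```

```text
time_s: 0.95
eef_pos: [0.2679, -0.5267, 0.3026]
ee_rot: [-3.105, -0.479, -0.001]
wrist_force: [1.3, -0.7, 0.9]
width: 0.0936
gripper_force: 0.0
time_s: 1.2
eef_pos: [0.3391, -0.4344, 0.3029]
ee_rot: [3.104, 0.482, 0.001]
wrist_force: [0.4, -0.3, -0.5]
width: 0.0939
gripper_force: 0.0
time_s: 1.45
eef_pos: [0.4097, -0.3428, 0.303]
ee_rot: [3.104, 0.482, 0.001]
wrist_force: [0.8, -0.2, 0.2]
width: 0.0772
gripper_force: 0.0
[array([ 1.891e+00, -1.317e+00,  1.000e-03]), array([-0.    , -0.0003,  0.2571])]
```

```bash
python3 -m handwheel '[[0.95,-0.66,0,0,0,0,-1],[0.95,-0.66,0,0,0,0,-1]]'; python3 -m handwheel '[[0.94,-0.66,0,0,0,0.06,-1],[0.94,-0.66,0,0,0,0.12,-1],[0.94,-0.66,0,0,0,0.18,-1],[0.94,-0.66,0,0,0,0.24,-1],[0.94,-0.66,0,0,0,0.257,-1]]'; python3 - <<'E'
from h import *
m=camera_model('wrist'); p,d=camera('wrist'); save('w1.png',p,1.4)
print(sense()['eef_pos'])
for q in ['clip','pin','clip_back']:
    for r in regions_of(q,'wrist'):
        w=mpts(m,r['mask'],d)
        print(q,round(r['confidence'],2),np.round(r['at']),r['mask'].sum(),np.round(np.median(w,0),3), np.round(w.min(0),3),np.round(w.max(0),3))
E
```

```text
time_s: 1.7
eef_pos: [0.4803, -0.2511, 0.303]
ee_rot: [3.104, 0.482, 0.002]
wrist_force: [0.3, -1.2, -0.4]
width: 0.0575
gripper_force: 0.0
time_s: 2.33
eef_pos: [0.5487, -0.1616, 0.3027]
ee_rot: [3.042, -0.782, 0.0]
wrist_force: [0.3, 0.4, 0.2]
width: 0.0074
gripper_force: 0.0
[ 0.5486886  -0.1616255   0.30274965]
clip 0.78 [252. 133.] 1004 [ 0.616 -0.168  0.005] [ 0.585 -0.204 -0.002] [ 0.66  -0.145  0.042]
clip 0.62 [341.  19.] 1710 [ 0.681 -0.31   0.007] [ 0.659 -0.359 -0.002] [ 0.702 -0.257  0.041]
clip 0.62 [154. 118.] 2000 [ 0.69  -0.078  0.008] [ 0.66  -0.138 -0.001] [ 0.753 -0.048  0.056]
pin 0.63 [ 84. 271.] 394 [0.582 0.068 0.082] [0.57  0.062 0.043] [0.591 0.119 0.086]
pin 0.28 [ 22. 273.] 1155 [0.62  0.061 0.141] [0.559 0.046 0.047] [0.643 0.175 0.147]
clip_back 0.92 [348.  17.] 334 [ 0.684 -0.318  0.008] [ 0.677 -0.333 -0.002] [ 0.693 -0.304  0.011]
clip_back 0.87 [160. 108.] 292 [ 0.697 -0.084  0.008] [ 0.684 -0.097  0.001] [ 0.71  -0.072  0.01 ]
clip_back 0.42 [257. 136.] 127 [ 0.616 -0.169  0.006] [ 0.608 -0.176  0.001] [ 0.625 -0.16   0.009]
```

View pics/w1.png

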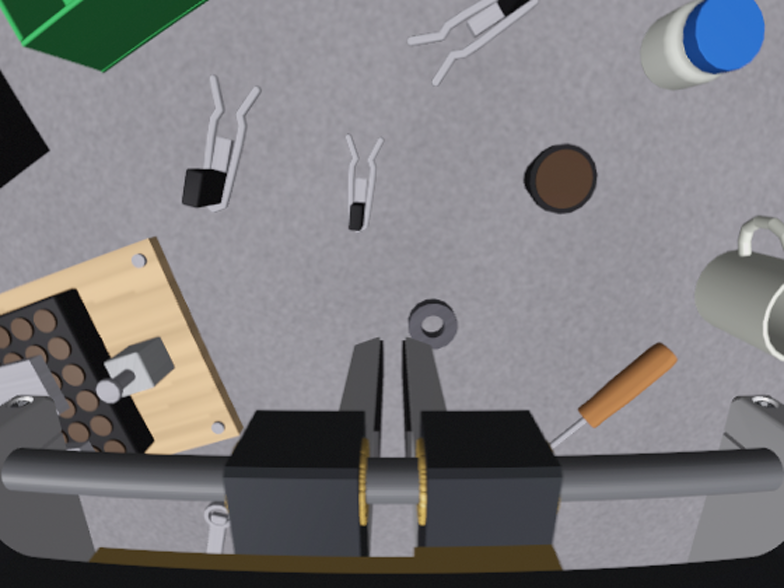

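The wrist view at 1.4x shows the small clip at (362,185), grip at (357,215), tips at about (350,137) and (380,140). The pin head is at (107,390) and the collar at (433,323).

```bash
python3 - <<'E'
from h import *
m=camera_model('wrist')
v=lambda x,y:[x/1.4,y/1.4]
for n,px,z in [('tipL',v(349,137),.003),('tipR',v(381,140),.003),('backblk',v(361,190),.006),('griptop',v(355,216),.040),('wireend',v(360,228),.003),('pin',v(107,390),.084)]: print(n,ray_z(m,[px],z)[0])
print(togo([.594,.131,.25],-.178))
E
```

```text
tipL [ 0.65782387 -0.18153891  0.003     ]
tipR [ 0.64318503 -0.2032877   0.003     ]
backblk [ 0.61606033 -0.1694009   0.006     ]
griptop [ 0.60135256 -0.15839852  0.04      ]
wireend [ 0.58877261 -0.15270763  0.003     ]
pin [0.58194486 0.07095843 0.084     ]
[array([-1.003, -2.788,  0.528]), array([-0.    , -0.    , -0.1022])]
```

```bash
python3 -m handwheel '[[-0.335,-0.93,0,0,0,0,-1],[-0.335,-0.93,0,0,0,0,-1]]'; python3 -m handwheel '[[-0.335,-0.93,0,0,0,0,-1],[-0.335,-0.93,0,0,0,0,-1]]';python3 -m handwheel '[[-0.335,-0.93,0,0,0,-0.055,-1],[-0.335,-0.93,0.2,0,0,-0.102,-1],[-0.335,-0.93,0.4,0,0,-0.102,-1],[-0.335,-0.93,0.4,0,0,-0.102,-1]]'; python3 - <<'E'
from h import *
m=camera_model('wrist'); p,d=camera('wrist'); save('w2.png',p,1.4)
print(togo([.594,.131,.21],-.178))
r,c=np.nonzero(d>0); W=world(m,np.c_[c,r],d[r,c]); I=p[r,c].astype(int)
k=(W[:,2]>.07)&(W[:,2]<.16)&(I.max(1)-I.min(1)<30)&(I.mean(1)>110)
B=W[k];A=np.c_[B[:,:2],np.ones(len(B))]
for _ in range(6):
    x=np.linalg.lstsq(A,B[:,2],rcond=None)[0]; e=abs(A@x-B[:,2]); A,B=A[e<.005],B[e<.005]
print('plane',x,len(B),'tilt',np.arctan(np.hypot(*x[:2])),'dir',np.arctan2(x[1],x[0]),np.median(B,0))
print('height at press',x@[.594,.131,1])
E
```

```text
time_s: 2.78
eef_pos: [0.5642, -0.0616, 0.3027]
ee_rot: [-3.043, 0.774, 0.0]
wrist_force: [0.6, -0.3, 0.2]
width: 0.0003
gripper_force: 0.0
time_s: 3.02
eef_pos: [0.5792, 0.037, 0.3027]
ee_rot: [-3.044, 0.771, 0.0]
wrist_force: [1.0, -0.3, 0.8]
width: 0.0002
gripper_force: 0.0
time_s: 3.52
eef_pos: [0.5934, 0.131, 0.2613]
ee_rot: [3.128, -0.281, -0.005]
wrist_force: [0.4, -0.7, 0.2]
width: 0.0003
gripper_force: 0.0
[array([-0.002, -0.005,  0.524]), array([ 0.0002,  0.0003, -0.0008])]
plane [-0.06167465 -0.31002738  0.19992246] 20244 tilt 0.3061634110838259 dir -1.7671656457998068 [0.61043108 0.13028629 0.12098415]
height at press 0.12267412937799646
```

View pics/w2.png

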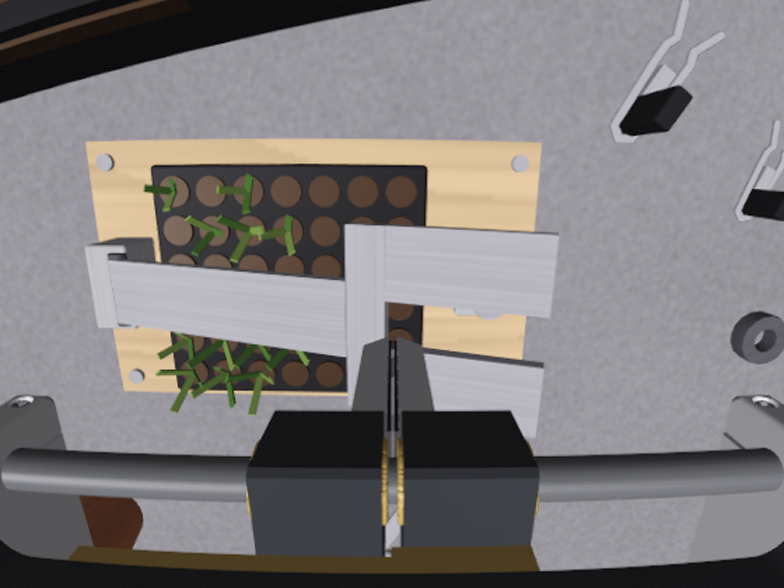

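The view shows the bar from the hinge (115,290) to the fork's free end (550,340), with the fork plate starting at x≈345. The fingertips are near the plate's inner edge.

```bash
python3 - <<'E'
from h import *
m=camera_model('wrist')
n=np.array([-.06167,-.31003]);c=.19992
def onplane(x,y):
    a=world(m,[[x/1.4,y/1.4]],[.1])[0];b=world(m,[[x/1.4,y/1.4]],[.5])[0]
    g=lambda P:P[2]-n@P[:2]-c
    return a+(b-a)*g(a)/(g(a)-g(b))
P={k:onplane(*v) for k,v in dict(hT=(109,261),hB=(123,325),kT=(345,281),kB=(345,356),eT=(550,316),eB=(543,362),oT=(558,234),plateT=(346,225)).items()}
for k,v in P.items(): print(k,np.round(v,4))
mid=lambda a,b:(P[a]+P[b])/2
A=mid('hT','hB');B=mid('kT','kB');C=mid('eT','eB'); print(A,B,C)
print('yaw',np.arctan2(*(A-C)[:2])*-1, np.arctan2(*(A-B)[:2])*-1, 'lenAC',np.linalg.norm(A-C),np.linalg.norm(C-B))
u=(A-C)/np.linalg.norm(A-C)
print('press',C+u*.089, 'pin', (C+u*.029))
E
```

```text
hT [0.65   0.3098 0.0638]
hB [0.606  0.3146 0.065 ]
kT [0.6197 0.1509 0.1149]
kB [0.5776 0.1599 0.1147]
eT [0.5928 0.0548 0.1464]
eB [0.5697 0.06   0.1462]
oT [0.6309 0.0478 0.1462]
plateT [0.6486 0.1443 0.1152]
[0.62798794 0.31223418 0.06439002] [0.59864967 0.1554061  0.11482072] [0.58127334 0.05741134 0.14627364]
yaw -0.18130870990830783 -0.1849352888498872 lenAC 0.27170178827121405 0.10437526541000053
press [0.59657541 0.14088238 0.11945143] pin [0.58625941 0.08460977 0.13753382]
```

```bash
python3 -m handwheel '[[0,0,0.3,0,0,0,-1],[0,0,0.5,0,0,0,-1],[0,0,0.62,0,0,0,-1],[0,0,0.74,0,0,0,-1],[0,0,0.86,0,0,0,-1],[0,0,0.94,0,0,0,-1]]'; python3 -m handwheel '[[0,0,0.02,0,0,0,-1],[0,0,0.04,0,0,0,-1],[0,0,0.05,0,0,0,-1]]'
```

```text
time_s: 4.32
eef_pos: [0.5935, 0.1215, 0.1689]
ee_rot: [3.117, -0.291, -0.004]
wrist_force: [-2.7, -14.8, 1.8]
width: 0.0003
gripper_force: 6.4
time_s: 4.7
eef_pos: [0.5934, 0.1211, 0.1641]
ee_rot: [3.116, -0.291, -0.005]
wrist_force: [-3.8, -15.4, 1.1]
width: 0.0008
gripper_force: 6.2
```

```bash
python3 - <<'E'
from h import *
p,d=camera('scene'); q,e=camera('wrist'); a=cv2.resize(p[130:270,260:440],None,fx=2.2*1,fy=2.2); b=cv2.resize(q[150:420,0:560],(400,193*1))
H=max(a.shape[0],b.shape[0]); o=np.zeros((H,a.shape[1]+400,3),np.uint8); o[:a.shape[0],:a.shape[1]]=a;o[:b.shape[0],a.shape[1]:]=b; save('s2.png',o)
m=camera_model('scene'); 
r,c=np.nonzero(d>0); W=world(m,np.c_[c,r],d[r,c])
u=np.array([.182,.983]); v=np.array([.983,-.182]); O=np.array([.628,.312]); L=(W[:,:2]-O)@u; X=(W[:,:2]-O)@v
for l in (-.1,-.15,-.26): 
    k=(abs(L-l)<.01)&(abs(abs(X)-(.0 if l>-.2 else .035))<.012)&(W[:,2]>.05); print(l,k.sum(),np.median(W[k,2]))
E
```

```text
-0.1 63 0.06655673309227339
-0.15 143 0.485976567423292
-0.26 205 0.07248686848092918
```

View pics/s2.png

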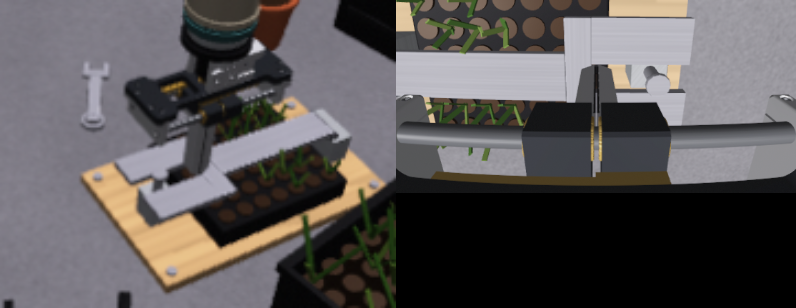

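The bar is almost down, but the closed fingertips are riding the slot's inner edge. I'll lift, shift about 16 mm towards the hinge and press again.

```bash
python3 -m handwheel '[[0,0,-0.2,0,0,0,-1],[0,0,-0.4,0,0,0,-1],[0,-0.16,-0.4,0,0,0,-1],[0,-0.16,-0.4,0,0,0,-1]]'; python3 -m handwheel '[[0,0,0.15,0,0,0,-1],[0,0,0.25,0,0,0,-1],[0,0,0.32,0,0,0,-1],[0,0,0.36,0,0,0,-1],[0,0,0.38,0,0,0,-1]]';python3 -m handwheel '[[0,0,0.01,0,0,0,-1],[0,0,0.02,0,0,0,-1]]'
```

```text
time_s: 5.3
eef_pos: [0.5973, 0.1491, 0.2037]
ee_rot: [-3.127, 0.278, -0.001]
wrist_force: [-0.8, 0.1, -0.4]
width: 0.0005
gripper_force: 0.0
time_s: 5.92
eef_pos: [0.597, 0.1466, 0.1654]
ee_rot: [3.128, -0.283, -0.001]
wrist_force: [-1.3, 0.3, 1.2]
width: 0.0006
gripper_force: 0.7
time_s: 6.18
eef_pos: [0.5972, 0.1467, 0.164]
ee_rot: [3.129, -0.283, 0.0]
wrist_force: [-0.3, -2.0, 1.2]
width: 0.0004
gripper_force: 0.7
```

```bash
python3 -m handwheel '[[0,0,0.01,0,0,0,-1],[0,0,0.02,0,0,0,-1],[0,0,0.03,0,0,0,-1]]';  python3 -m handwheel '[[0,0,0.01,0,0,0,-1],[0,0,0.01,0,0,0,-1]]'
```

```text
time_s: 6.55
eef_pos: [0.5973, 0.1467, 0.1614]
ee_rot: [3.129, -0.283, 0.0]
wrist_force: [-3.6, -1.4, 11.8]
width: 0.0006
gripper_force: 5.9
time_s: 6.8
eef_pos: [0.5973, 0.1466, 0.1614]
ee_rot: [-3.129, 0.283, -0.001]
wrist_force: [-3.6, -1.9, 13.0]
width: 0.0005
gripper_force: 6.6
```

The bar is on its stop at tip z ≈ 64 mm. I'll lift, confirm with a measurement, and fix the pin position.

```bash
python3 -m handwheel '[[0,0,-0.5,0,0,0,-1],[0,0,-1,0,0,0,-1],[0,0.3,-1,0,0,0,-0.5],[0,0.3,-1,0,0,0,-0.4]]'; python3 - <<'E'
from h import *
m=camera_model('wrist'); p,d=camera('wrist'); save('w3.png',p,1.4)
r,c=np.nonzero(d>0); W=world(m,np.c_[c,r],d[r,c]); I=p[r,c].astype(int)
u=np.array([.182,.983]); v=np.array([.983,-.182]); O=np.array([.628,.312]); L=(W[:,:2]-O)@u; X=(W[:,:2]-O)@v
for l in (-.05,-.1,-.15,-.21,-.26): 
    k=(abs(L-l)<.01)&(abs(X-(.0 if l>-.2 else .035))<.012)&(W[:,2]>.05)&(W[:,2]<.1); print(l,k.sum(),np.median(W[k,2]))
k=(abs(W[:,2]-.084)<.005)&(np.hypot(W[:,0]-.583,W[:,1]-.071)<.03)
P=ray_z(m,np.c_[c,r][k],.084);print('head',k.sum(),np.mean(P,0),P.min(0),P.max(0), cv2.minEnclosingCircle((P[:,:2]*1000).astype(np.float32)))
f=ray_z(m,np.c_[c,r][(abs(W[:,2]-.064)<.004)&(L<-.19)&(L>-.3)&(abs(X)<.07)],.064)
print('plate',cv2.minAreaRect((f[:,:2]*1000).astype(np.float32)))
print('to clip hover',togo([.6014,-.1584,.261],-.605))
E
```

```text
time_s: 7.3
eef_pos: [0.592, 0.115, 0.2604]
ee_rot: [3.127, -0.288, 0.002]
wrist_force: [-0.0, -0.1, -0.7]
width: 0.0171
gripper_force: 0.0
-0.05 517 0.06389680929678855
-0.1 544 0.06387848680646688
-0.15 555 0.06393319548233964
-0.21 619 0.06392412838860613
-0.26 610 0.06385368639494562
head 398 [0.58240916 0.07249668 0.084     ] [0.57257493 0.06311083 0.084     ] [0.59257567 0.08180576 0.084     ] ((582.4900512695312, 72.76105499267578), 10.119671821594238)
plate ((583.9778442382812, 84.43272399902344), (83.47211456298828, 104.53742980957031), 79.5190200805664)
to clip hover [array([ 0.592,  2.689, -0.013]), array([-1.000e-04, -1.000e-04,  1.346e-01])]
```

View pics/w3.png

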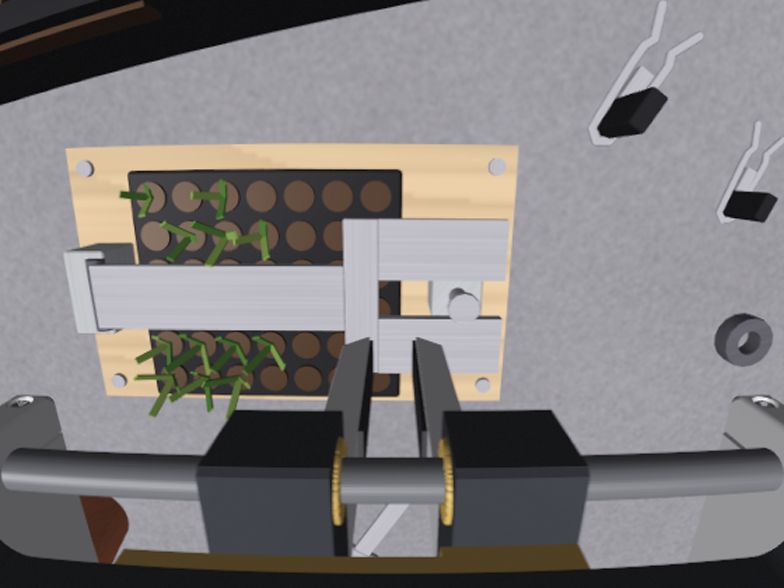

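The bar lies level (64 mm along its length), with the pin head inside the slot at view (463,303). Next, the clip.

```bash
python3 -m handwheel '[[0.197,0.896,0,0,0,0,-0.15],[0.197,0.896,0,0,0,0,-0.15]]'; python3 -m handwheel '[[0.197,0.896,0,0,0,0,-0.15],[0.197,0.896,0,0,0,0,-0.15]]';python3 -m handwheel '[[0.197,0.896,0,0,0,0.055,-0.15],[0.197,0.896,0.3,0,0,0.11,-0.15],[0.197,0.896,0.6,0,0,0.135,-0.15],[0.197,0.896,0.6,0,0,0.135,-0.15]]'; python3 - <<'E'
from h import *
m=camera_model('wrist'); p,d=camera('wrist'); save('w4.png',p,1.4)
r,c=np.nonzero(d>0); W=world(m,np.c_[c,r],d[r,c])
k=(abs(W[:,2]-.040)<.004)&(np.hypot(W[:,0]-.6014,W[:,1]+.158)<.03)
if k.sum(): P=ray_z(m,np.c_[c,r][k],.040); print('griptop',k.sum(),P.mean(0),cv2.minAreaRect((P[:,:2]*1000).astype(np.float32)))
for q in ('clip_back','clip'):
  for x in regions_of(q,'wrist')[:4]:
    w=mpts(m,x['mask'],d); print(q,x['confidence'],x['at'],np.median(w,0),w.min(0),w.max(0))
print(sense()['eef_pos'],togo([.6014,-.1584,.12],-.605))
E
```

```text
time_s: 7.6
eef_pos: [0.5952, 0.0237, 0.2589]
ee_rot: [3.128, -0.285, -0.001]
wrist_force: [-0.5, 0.6, -0.3]
width: 0.0392
gripper_force: 0.0
time_s: 7.85
eef_pos: [0.5985, -0.0687, 0.2588]
ee_rot: [3.127, -0.287, -0.001]
wrist_force: [-0.3, -0.7, 0.5]
width: 0.0399
gripper_force: 0.0
time_s: 8.35
eef_pos: [0.6007, -0.156, 0.1966]
ee_rot: [-3.0, 0.932, 0.01]
wrist_force: [0.2, 0.4, -0.3]
width: 0.0399
gripper_force: 0.0
griptop 319 [ 0.60138096 -0.15862361  0.04      ] ((601.2971801757812, -158.6570281982422), (9.50976276397705, 19.763185501098633), 55.44252395629883)
clip_back 0.79 [387.9, 15.0] [ 0.68424699 -0.31608141  0.0079664 ] [ 6.77805389e-01 -3.31133796e-01  5.94692552e-04] [ 0.69113172 -0.30377509  0.01075207]
clip_back 0.75 [280.3, 187.1] [ 0.61818143 -0.16998232  0.00588709] [ 0.60875139 -0.17757997  0.00063958] [ 0.62701558 -0.16226277  0.00748177]
clip_back 0.73 [147.7, 168.0] [ 0.69741148 -0.08401286  0.0078915 ] [ 0.68488575 -0.09651151  0.00190419] [ 0.71010729 -0.07091019  0.01008835]
clip_back 0.56 [83.1, 365.4] [0.59817171 0.06224083 0.06382088] [ 0.55634308 -0.1362435   0.05335399] [0.64817041 0.08422163 0.22081124]
clip 0.95 [381.5, 22.3] [ 0.68060092 -0.3069737   0.00700095] [ 0.65890171 -0.35233833 -0.00179851] [ 0.70090905 -0.25702037  0.02868164]
clip 0.73 [279.5, 190.1] [ 0.61504409 -0.16764005  0.00546154] [ 0.5872838  -0.20432195 -0.00156562] [ 0.66020959 -0.14666822  0.0414189 ]
clip 0.59 [138.5, 181.5] [ 0.68954345 -0.07737585  0.00784602] [ 0.66029059 -0.13792828 -0.00127052] [ 0.75418922 -0.03709483  0.05591556]
[ 0.60279099 -0.15654811  0.20035386] [array([-0.002,  0.024,  0.804]), array([-0.0004, -0.0003,  0.0012])]
```

View pics/w4.png

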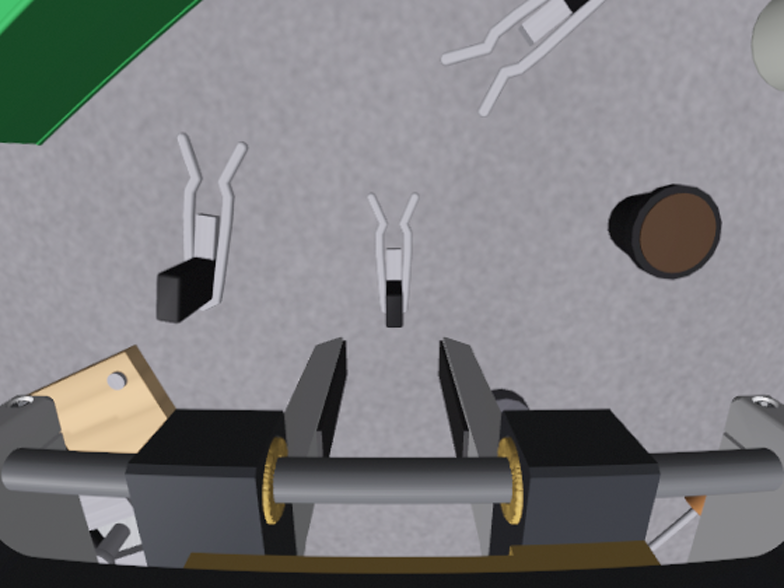

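The clip is centred between the open fingers at view (394,265), with its yaw matching. I'll descend, grip and lift.

```bash
python3 -m handwheel '[[0,0.024,0.4,0,0,0,-0.15],[0,0.024,0.75,0,0,0,-0.15],[0,0.024,0.91,0,0,0,-0.15],[0,0.024,0.91,0,0,0,-0.15],[0,0.024,0.91,0,0,0,-1],[0,0.024,0.91,0,0,0,-1],[0,0.024,0.91,0,0,0,-1],[0,0.024,0.91,0,0,0,-1],[0,0.024,0.91,0,0,0,-1]]'; python3 -m handwheel '[[0,0,-0.3,0,0,0,-1],[0,0,-0.8,0,0,0,-1],[0,0,-1,0,0,0,-1],[0,0,-1,0,0,0,-1]]'; python3 - <<'E'
from h import *
s=sense(); m=camera_model('wrist'); p,d=camera('wrist'); save('w5.png',p[:330],1.4)
R=Ro.from_rotvec(s['ee_rot'])
for q in ('clip_back','clip'):
  for x in regions_of(q,'wrist')[:3]:
    w=R.inv().apply(mpts(m,x['mask'],d)-s['eef_pos']); print(q,x['confidence'],x['at'],np.median(w,0),w.min(0),w.max(0))
print(s['eef_pos'],s['width'])
E
```

```text
time_s: 9.62
eef_pos: [0.6008, -0.1597, 0.1094]
ee_rot: [-2.999, 0.935, -0.002]
wrist_force: [-0.9, 0.9, 6.1]
width: 0.0095
gripper_force: 30.0
time_s: 10.12
eef_pos: [0.6011, -0.16, 0.21]
ee_rot: [-2.999, 0.935, -0.005]
wrist_force: [-0.1, -0.5, -1.1]
width: 0.0099
gripper_force: 30.0
clip_back 0.9 [280.8, 220.7] [1.92400892e-02 8.40035234e-05 1.03647371e-01] [ 0.00833508 -0.00416377  0.10151158] [0.02817365 0.00443032 0.10937132]
clip_back 0.82 [151.0, 169.4] [ 0.03621444 -0.11661189  0.20240662] [ 0.02213329 -0.12592806  0.19983364] [ 0.04923563 -0.10991793  0.21130162]
clip_back 0.74 [379.6, 29.1] [0.15657641 0.08190837 0.20254863] [0.14495184 0.06884228 0.20004967] [0.16913047 0.09687197 0.21246353]
clip 0.78 [144.0, 181.7] [ 0.0262115  -0.11682652  0.20252006] [-0.02350121 -0.15932896  0.15395622] [ 0.0968452  -0.08815487  0.21274719]
clip 0.7 [278.0, 220.5] [1.78073213e-02 8.30593443e-05 1.03827136e-01] [-0.02937856 -0.01671248  0.06752851] [0.06185904 0.01593744 0.21177857]
clip 0.56 [376.6, 30.1] [0.15553981 0.08018311 0.20314375] [0.10510729 0.02443761 0.1564071 ] [0.17870604 0.12185191 0.21201448]
[ 0.60105318 -0.15996376  0.21001833] 0.009896124384179687
```

View pics/w5.png

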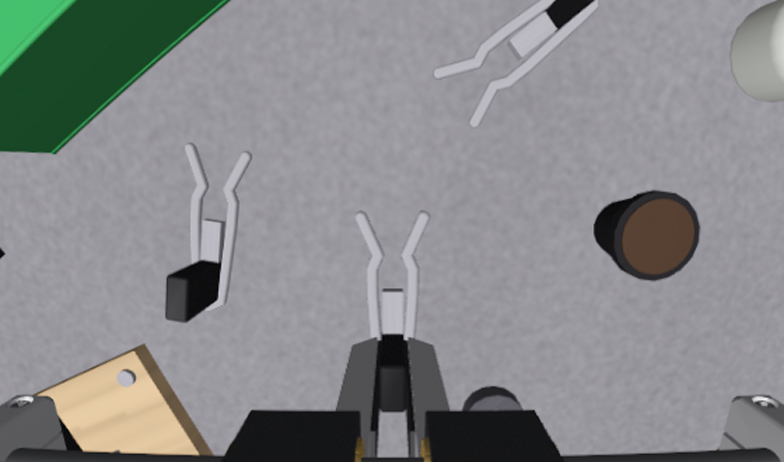

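```bash
python3 - <<'E'
from h import *
print(togo([.5028,.0874,.21],-.183))
E
```

```text
[array([-2.198, -1.481, -0.024]), array([ 1.000e-04,  8.000e-04, -1.341e-01])]
```

```bash
python3 -m handwheel '[[-0.733,-0.494,-0.1,0,0,0,-1],[-0.733,-0.494,-0.1,0,0,0,-1]]'; python3 -m handwheel '[[-0.733,-0.494,0,0,0,0,-1],[-0.733,-0.494,0,0,0,0,-1]]';python3 -m handwheel '[[-0.733,-0.494,0,0,0,-0.055,-1],[-0.733,-0.494,0,0,0,-0.11,-1],[-0.733,-0.494,0,0,0,-0.134,-1],[-0.733,-0.494,0,0,0,-0.134,-1],[-0.733,-0.494,0,0,0,-0.134,-1]]'; python3 - <<'E'
from h import *
s=sense(); m=camera_model('wrist'); p,d=camera('wrist'); save('w6.png',p,1.4)
r,c=np.nonzero(d>0); W=world(m,np.c_[c,r],d[r,c])
k=(abs(W[:,2]-.084)<.005)&(np.hypot(W[:,0]-.583,W[:,1]-.071)<.03)
P=ray_z(m,np.c_[c,r][k],.084);print('head',k.sum(),np.mean(P,0),cv2.minEnclosingCircle((P[:,:2]*1000).astype(np.float32)))
R=Ro.from_rotvec(s['ee_rot'])
print('head in tool',R.inv().apply(P.mean(0)-s['eef_pos']))
for x in regions_of('clip','wrist')[:3]:
    w=R.inv().apply(mpts(m,x['mask'],d)-s['eef_pos']); print(x['confidence'],x['at'],np.median(w,0),w.min(0),w.max(0))
print(s['time_s'],s['eef_pos'],s['width'],togo([.5028,.0874,.1774],-.183))
E
```

```text
time_s: 10.52
eef_pos: [0.5662, -0.074, 0.217]
ee_rot: [-2.999, 0.931, 0.008]
wrist_force: [0.7, -1.1, -0.3]
width: 0.0095
gripper_force: 30.0
time_s: 10.78
eef_pos: [0.5336, 0.0086, 0.2171]
ee_rot: [-3.001, 0.929, 0.007]
wrist_force: [-0.4, -0.7, -0.2]
width: 0.0098
gripper_force: 30.0
time_s: 11.4
eef_pos: [0.5034, 0.0866, 0.218]
ee_rot: [3.127, -0.291, -0.002]
wrist_force: [-0.1, -0.4, -0.2]
width: 0.0101
gripper_force: 30.0
head 684 [0.5815187  0.07208247 0.084     ] ((581.374755859375, 71.8968734741211), 9.790060043334961)
head in tool [ 0.07956369 -0.00028913  0.13391434]
0.55 [278.4, 223.5] [1.77325931e-02 5.28860485e-05 1.03728286e-01] [-0.03220426 -0.01670281  0.06742669] [0.06229148 0.01918324 0.21942554]
11.4 [0.50343568 0.0865639  0.21800316] 0.010132231008984381 [array([-0.009, -0.006,  0.409]), array([ 0.0002,  0.0002, -0.0007])]
```

View pics/w6.png

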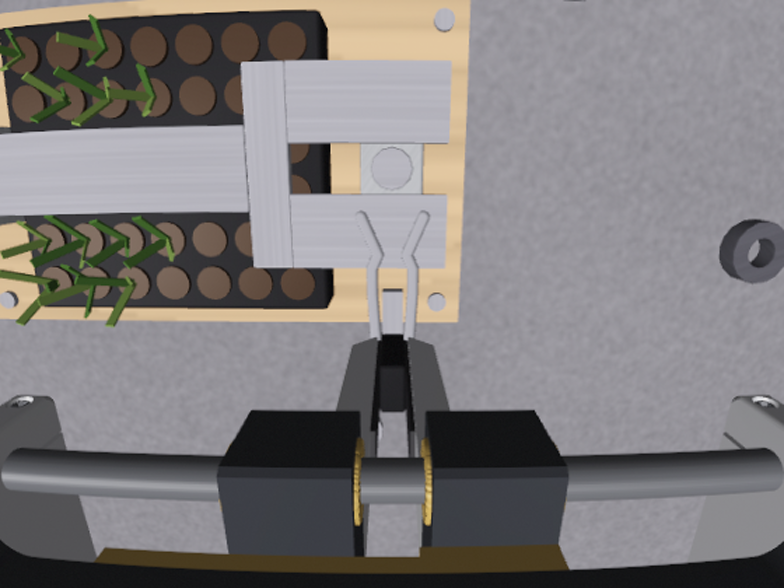

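The pin head is at view (392,168), squarely ahead of the clip's mouth at (392,215), with a lateral offset under 1 mm. I'll lower to gap height and start in.

```bash
python3 -m handwheel '[[0,0,0.2,0,0,0,-1],[0,0,0.36,0,0,0,-1],[0,0,0.4,0,0,0,-1],[0,0,0.4,0,0,0,-1]]'; python3 -m handwheel '[[0.08,0,0,0,0,0,-1],[0.16,0,0,0,0,0,-1],[0.2,0,0,0,0,0,-1],[0.2,0,0,0,0,0,-1]]'; python3 -m handwheel '[[0.02,0,0,0,0,0,-1],[0.04,0,0,0,0,0,-1],[0.05,0,0,0,0,0,-1]]'
```

```text
time_s: 12.0
eef_pos: [0.5037, 0.087, 0.1787]
ee_rot: [3.128, -0.289, -0.0]
wrist_force: [0.1, 1.4, -1.4]
width: 0.0098
gripper_force: 30.0
time_s: 12.5
eef_pos: [0.5237, 0.0834, 0.1788]
ee_rot: [-3.128, 0.288, -0.001]
wrist_force: [0.3, -0.1, -0.0]
width: 0.0099
gripper_force: 30.0
time_s: 12.88
eef_pos: [0.5283, 0.0826, 0.1787]
ee_rot: [-3.128, 0.288, -0.0]
wrist_force: [0.4, -1.0, -0.7]
width: 0.0098
gripper_force: 30.0
```

```bash
for i in 1; do :; done; python3 -m handwheel '[[0.01,0,0,0,0,0,-1],[0.02,0,0,0,0,0,-1],[0.02,0,0,0,0,0,-1]]' | grep -E 'eef_pos|force'; python3 -m handwheel '[[0.01,0,0,0,0,0,-1],[0.02,0,0,0,0,0,-1],[0.02,0,0,0,0,0,-1]]' | grep -E 'eef_pos|force'; python3 -m handwheel '[[0.01,0,0,0,0,0,-1],[0.02,0,0,0,0,0,-1],[0.02,0,0,0,0,0,-1]]' | grep -E 'eef_pos|force'
```

```text
eef_pos: [0.5302, 0.0822, 0.1787]
wrist_force: [-0.0, 0.0, -0.9]
gripper_force: 30.0
eef_pos: [0.5319, 0.0816, 0.1786]
wrist_force: [-0.6, -0.7, -1.7]
gripper_force: 30.0
eef_pos: [0.5329, 0.0814, 0.1783]
wrist_force: [-4.0, -0.1, -0.7]
gripper_force: 30.0
```

```bash
python3 -m handwheel '[[0.01,0,0,0,0,0,-1],[0.02,0,0,0,0,0,-1],[0.02,0,0,0,0,0,-1]]' | grep -E 'eef_pos|force'
```

```text
eef_pos: [0.5338, 0.0814, 0.178]
wrist_force: [-6.6, 0.4, -2.2]
gripper_force: 30.0
```

```bash
python3 -m handwheel '[[0.01,0,0,0,0,0,-1],[0.01,0,0,0,0,0,-1]]' | grep -E 'eef_pos|t_force'; python3 -m handwheel '[[0.01,0,0,0,0,0,-1],[0.01,0,0,0,0,0,-1]]' | grep -E 'eef_pos|t_force'
```

```text
eef_pos: [0.5343, 0.0813, 0.1778]
wrist_force: [-6.9, 0.9, -0.4]
eef_pos: [0.5347, 0.0812, 0.1776]
wrist_force: [-9.2, 1.1, -1.1]
```

```bash
python3 -m handwheel '[[0.01,0,0,0,0,0,-1],[0.01,0,0,0,0,0,-1]]' | grep -E 'eef_pos|t_force'; python3 -m handwheel '[[0.01,0,0,0,0,0,-1],[0.01,0,0,0,0,0,-1]]' | grep -E 'eef_pos|t_force'
```

```text
eef_pos: [0.535, 0.0812, 0.1775]
wrist_force: [-9.1, 1.4, -0.4]
eef_pos: [0.5363, 0.081, 0.1775]
wrist_force: [-8.3, 0.4, 0.6]
```

```bash
python3 -m handwheel '[[0.01,0,0,0,0,0,-1],[0.01,0,0,0,0,0,-1]]' | grep -E 'eef_pos|t_force'; python3 -m handwheel '[[0.01,0,0,0,0,0,-1],[0.01,0,0,0,0,0,-1]]' | grep -E 'eef_pos|t_force'
```

```text
eef_pos: [0.5377, 0.0807, 0.1776]
wrist_force: [-7.7, 0.5, -1.9]
eef_pos: [0.5383, 0.0806, 0.1776]
wrist_force: [-8.8, 0.4, -0.7]
```

```bash
python3 -m handwheel '[[0.01,0,0,0,0,0,-1],[0.01,0,0,0,0,0,-1]]' | grep -E 'eef_pos|t_force'; python3 -m handwheel '[[0.01,0,0,0,0,0,-1],[0.01,0,0,0,0,0,-1]]' | grep -E 'eef_pos|t_force'
```

```text
eef_pos: [0.5399, 0.0803, 0.1776]
wrist_force: [-6.8, 0.1, -1.5]
eef_pos: [0.5445, 0.0793, 0.1787]
wrist_force: [-1.9, -2.1, -0.8]
```

It snapped past the bulges and the force dropped. Now a gentle press towards the back.

```bash
python3 -m handwheel '[[0.01,0,0,0,0,0,-1],[0.01,0,0,0,0,0,-1]]' | grep -E 'eef_pos|t_force'; python3 -m handwheel '[[0.01,0,0,0,0,0,-1],[0.01,0,0,0,0,0,-1]]' | grep -E 'eef_pos|t_force'
```

```text
eef_pos: [0.5463, 0.0793, 0.1791]
wrist_force: [-0.6, -0.7, -1.2]
eef_pos: [0.5465, 0.0793, 0.1789]
wrist_force: [1.1, -0.3, 0.6]
```

```bash
python3 -m handwheel '[[0.01,0,0,0,0,0,-1],[0.01,0,0,0,0,0,-1]]' | grep -E 'eef_pos|t_force'
```

```text
eef_pos: [0.5469, 0.0792, 0.1787]
wrist_force: [-0.7, -2.1, -0.1]
```

```bash
python3 -m handwheel '[[0.01,0,0,0,0,0,-1],[0.01,0,0,0,0,0,-1]]' | grep -E 'eef_pos|t_force'
```

```text
eef_pos: [0.5477, 0.0791, 0.1785]
wrist_force: [-1.1, -1.0, -0.8]
```

```bash
python3 -m handwheel '[[0.01,0,0,0,0,0,-1],[0.01,0,0,0,0,0,-1]]' | grep -E 'eef_pos|t_force'
```

```text
eef_pos: [0.5485, 0.0789, 0.1786]
wrist_force: [-1.9, -0.7, -0.8]
```

```bash
python3 -m handwheel '[[0.01,0,0,0,0,0,-1],[0.01,0,0,0,0,0,-1]]' | grep -E 'eef_pos|t_force'
```

```text
eef_pos: [0.5488, 0.0788, 0.1785]
wrist_force: [-4.5, 0.3, 2.1]
```

```bash
python3 -m handwheel '[[0.01,0,0,0,0,0,-1],[0.01,0,0,0,0,0,-1]]' | grep -E 'eef_pos|t_force'
```

```text
eef_pos: [0.5491, 0.0788, 0.1785]
wrist_force: [-6.4, 0.6, 4.8]
```

```bash
python3 -m handwheel '[[0.01,0,0,0,0,0,-1],[0.01,0,0,0,0,0,-1]]' | grep -E 'eef_pos|t_force'; python3 -m handwheel '[[0.01,0,0,0,0,0,-1],[0.01,0,0,0,0,0,-1]]' | grep -E 'eef_pos|t_force'; python3 - <<'E'
from h import *
s=sense(); m=camera_model('wrist'); p,d=camera('wrist'); save('w7.png',p[60:330,150:430],2.4)
R=Ro.from_rotvec(s['ee_rot'])
for q in ('clip_back','clip'):
  for x in regions_of(q,'wrist')[:2]:
    w=R.inv().apply(mpts(m,x['mask'],d)-s['eef_pos']); print(q,x['confidence'],x['at'],np.median(w,0),w.min(0),w.max(0))
print(s['wrist_force'],s['wrist_torque'],s['time_s'],'pin tool',R.inv().apply(np.array([.582,.0723,.084])-s['eef_pos']))
E
```

```text
eef_pos: [0.5493, 0.0788, 0.1784]
wrist_force: [-7.5, 0.3, 5.6]
eef_pos: [0.5495, 0.0787, 0.1783]
wrist_force: [-9.4, 1.2, 5.6]
clip_back 0.66 [279.0, 227.0] [0.01522496 0.00033748 0.10346629] [ 0.0083524  -0.00368193  0.09626645] [0.02320339 0.00438033 0.10572029]
clip 0.72 [278.9, 228.6] [1.17802051e-02 4.43993088e-05 1.03478086e-01] [-0.01094801 -0.01454858  0.06773231] [0.06123638 0.01464467 0.11548733]
[-9.43526029  1.17056887  5.63392963] [ 0.20075567  2.28475457 -0.0491137 ] 18.625 pin tool [0.03379107 0.00035008 0.09403995]
```

View pics/w7.png

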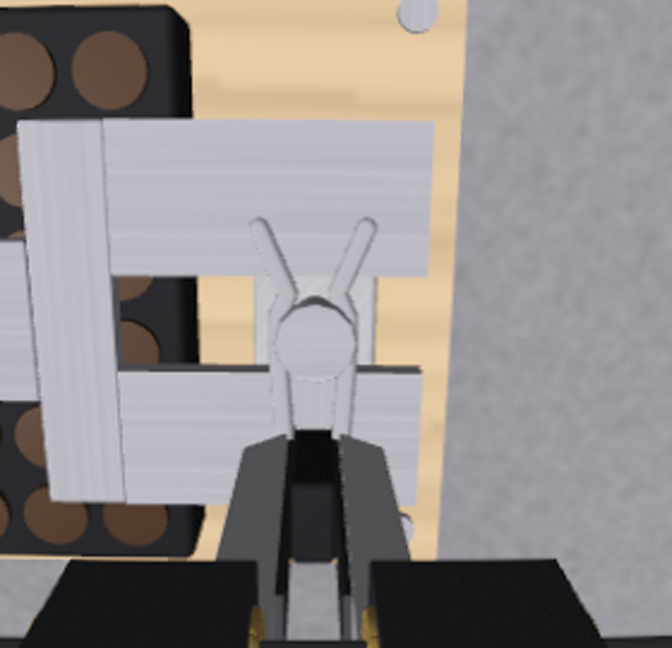

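The clip straddles the shank with the head at crop (315,342), and the bulges are past it ahead. I'll press up to about 15 N.

```bash
python3 -m handwheel '[[0.01,0,0,0,0,0,-1],[0.02,0,0,0,0,0,-1],[0.02,0,0,0,0,0,-1]]' | grep -E 'eef_pos|t_force'
```

```text
eef_pos: [0.55, 0.0787, 0.1781]
wrist_force: [-11.8, 0.7, 7.5]
```

```bash
python3 -m handwheel '[[0.01,0,0,0,0,0,-1],[0.01,0,0,0,0,0,-1]]' | grep -E 'eef_pos|t_force'
```

```text
eef_pos: [0.5503, 0.0786, 0.1778]
wrist_force: [-13.1, 1.9, 7.5]
```

```bash
python3 -m handwheel '[[0.01,0,0,0,0,0,-1],[0.02,0,0,0,0,0,-1],[0.02,0,0,0,0,0,-1]]' | grep -E 'eef_pos|t_force'; python3 -c "
from h import *
for i in range(3):
    camera('wrist'); print(sense()['wrist_force'])"
```

```text
eef_pos: [0.5508, 0.0786, 0.1778]
wrist_force: [-16.5, 2.7, 11.0]
[-16.6154223    2.88679797  11.33671688]
[-15.97092269   2.20874402  11.97494874]
[-16.54090146   2.9889206   10.52209747]
```

```bash
python3 -m handwheel '[[0,0,-0.01,0,0,0,-1],[0,0,-0.01,0,0,0,-1],[0,0,-0.01,0,0,0,-1]]' | grep -E 'eef_pos|t_force'
```

```text
eef_pos: [0.5507, 0.0786, 0.178]
wrist_force: [-14.3, 2.8, 5.1]
```

```bash
python3 -m handwheel '[[0,0,-0.01,0,0,0,-1],[0,0,-0.01,0,0,0,-1],[0,0,-0.01,0,0,0,-1]]' | grep -E 'eef_pos|t_force|time'
```

```text
time_s: 20.68
eef_pos: [0.5509, 0.0786, 0.1784]
wrist_force: [-13.3, 2.5, -1.6]
```

```bash
python3 -m handwheel '[[0.01,0,0,0,0,0,-1],[0.01,0,0,0,0,0,-1],[0.01,0,0,0,0,0,-1]]' | grep -E 'eef_pos|t_force|time'; python3 -m handwheel '[[0,0,0,0,0,0,-1],[0,0,0,0,0,0,-1],[0,0,0,0,0,0,-1],[0,0,0,0,0,0,-1]]' | grep -E 'eef_pos|t_force|time'
```

```text
time_s: 21.05
eef_pos: [0.5511, 0.0786, 0.1783]
wrist_force: [-14.5, 2.1, -0.4]
time_s: 21.55
eef_pos: [0.5511, 0.0786, 0.1784]
wrist_force: [-14.8, 3.2, 0.6]
```

15 N was held at the back for over half a second. I'll ease off, let go and rise.

```bash
python3 -m handwheel '[[-0.03,0,0,0,0,0,-1],[-0.05,0,0,0,0,0,-1],[-0.05,0,0,0,0,0,-0.8],[-0.05,0,0,0,0,0,-0.6],[-0.05,0,0,0,0,0,-0.4],[-0.05,0,0,0,0,0,-0.4],[-0.05,0,0,0,0,0,-0.4]]'; python3 -m handwheel '[[0,0,-0.1,0,0,0,-0.4],[0,0,-0.3,0,0,0,-0.4],[0,0,-0.7,0,0,0,-0.4],[-0.5,0,-1,0,0,0,-0.4],[-0.5,0,-1,0,0,0,-0.4]]'; python3 - <<'E'
from h import *
s=sense(); m=camera_model('wrist'); p,d=camera('wrist'); save('w8.png',p[0:300,100:460],1.8)
r,c=np.nonzero(d>0); W=world(m,np.c_[c,r],d[r,c])
xj=np.array([.983,-.182]);yj=np.array([.182,.983]);pin=np.array([.582,.0723])
k=(abs(W[:,2]-.106)<.007)&(np.hypot(*(W[:,:2]-pin+.036*xj).T)<.03)
P=W[k];print('grip top',k.sum(),np.median(P,0),'along/across pin',(P[:,:2].mean(0)-pin)@xj,(P[:,:2].mean(0)-pin)@yj,cv2.minAreaRect((P[:,:2]*1000).astype(np.float32)))
for l in (-.05,-.1,-.15):
    L=(W[:,:2]-pin)@yj-.24; X=(W[:,:2]-pin)@xj; kk=(abs(L-l)<.01)&(abs(X)<.012)&(W[:,2]>.05)&(W[:,2]<.1); print(np.median(W[kk,2]))
E
```

```text
time_s: 22.42
eef_pos: [0.5543, 0.0779, 0.181]
ee_rot: [-3.128, 0.288, -0.002]
wrist_force: [0.8, -1.3, 0.1]
width: 0.0287
gripper_force: 0.0
time_s: 23.05
eef_pos: [0.5029, 0.0878, 0.2833]
ee_rot: [-3.127, 0.285, -0.003]
wrist_force: [0.9, 0.1, -0.1]
width: 0.0282
gripper_force: 0.0
grip top 286 [0.54740149 0.07859222 0.10378442] along/across pin -0.03529335015954023 -4.272235492278238e-05 ((546.7852172851562, 78.80026245117188), (9.13421630859375, 19.957317352294922), 79.51322174072266)
0.06384393882407012
0.0638489485781574
0.06380401468470619
```

View pics/w8.png

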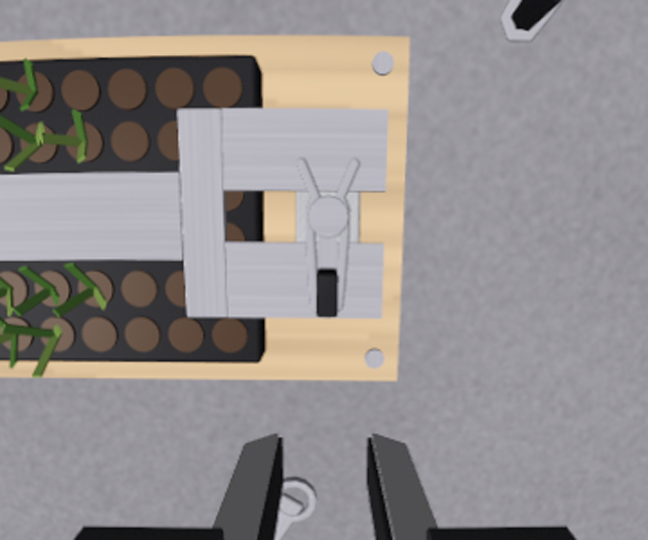

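The clip lies flat on the level bar, fully home on the pin at crop (328,215), with its grip 35 mm behind the axis (36 nominal). The gripper is clear.

```bash
python3 -c "
from station import *
print(hand_in())"
```

```text
the job is handed in; nothing more can be done
None
```

The bar is fully down over the pin, and the smallest clip is snapped home on the shank, held at about 15 N for over half a second and released; the job is handed in at about 23 s. The first press slipped onto the slot's edge, with about 15 N sideways on the fingertips, so I redid it.

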